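Flip the stock tags to match the bins

ROBOT

A 7-joint arm with a two-finger parallel gripper is mounted at the origin on a cart in front of the work surface, level with it; the furniture and walls round the work are solid. World frame = base frame: x ahead of the robot, y to its left, z up, the work surface at z = 0. Lengths are in m, angles in rad, forces in N, time in s.
With the tool pointing down it reaches from about 0.4 to 0.9 m from the base axis. Payload 5.6 kg.
Tool frame: the origin (TCP) lies at the very end of the fingers, on their centre line; the grasp point (between the pads) lies 19 mm behind it; z points along the fingers, y is the direction in which the jaws open and shut (so a half turn about z gives the same grasp; the last joint's range is limited). The gripper opens to 92 mm and grips with 3 to 60 N. Pads are 20 mm wide; open, the fingers measure 128 mm over their backs; the gripper's body (75 mm by 189 mm) begins 69 mm behind the grasp point.
Start: joints at [1.122, 0.468, -0.012, 1.603, 0.006, 1.071, -0.056], TCP at [0.257, -0.597, 0.215] pointing down, gripper open.
Joint ranges: [-2.53, 2.53], [-0.31, 2.02], [-1.57, 1.55], [0.28, 2.44], [-1.29, 4.43], [0.15, 1.84], [-2.92, 2.92]. Speed limits (rad/s): [2.57, 2.57, 3.14, 3.14, 3.14, 3.14, 3.14].

INTERFACE

Orientations are given as [roll, pitch, yaw] about the fixed x, y, z axes, in that order (R = Rz(yaw) Ry(pitch) Rx(roll)).
In Python, from station import sensors, eyes, ticket gives the robot as it stands.
- The arm moves only by the shell command python3 -m pendant 'ROWS' [FORCE]. ROWS is JSON, a list of rows, each an object of numbers: "dx", "dy", "dz": the shift along the tool's x, y, z in cm; "wx", "wy", "wz": the turn, a rotation vector about the tool's x, y, z in rad; "hand": the opening, from -1 (shut) to 1 (fully open). In form: [{"dx": .., "dy": .., "dz": .., "wx": .., "wy": .., "wz": .., "hand": ..}, ...]. A call has 1 to 20 rows; each row is the pose to reach, as a shift and turn from the pose commanded when the call began, along the tool's axes at that moment; what a row does not reach only later rows make up. A row lasts 1/8 s, in which the tool goes at most 62.5 mm and 10.7 degrees, less where a joint would pass 70% of its speed; a pose out of reach is approached as far as the arm can. A call with a gripper value outside its range is refused whole. The fingers move at their own pace and stop on an object; FORCE is the grip in N (left out, the last holds). Time passes only in rows, so rows that repeat a pose let the fingers close. It gives the time, the measured TCP pose, the force and the opening at its end, in the units of the state.
- sensors.read_state(): the state, without advancing time (a new reading comes with each control period).
- eyes.grab_frame(name): name is "scene" or "top" or "wrist"; returns a dict with "frame" (400x640x3 uint8, blue, green, red), "range_z" (400x640 float32, m along the optical axis (not along the pixel's ray), 0 where there is no reading), "fx", "fy", "cx", "cy" (pixels), "position" and "attitude" of the camera in the world. Camera axes: x right, y down, z forward; pixel columns grow to the right and rows downward; lengths in m; the calibration is good to about 2 mm. A picture is of the moment at which its call begins.
- ticket.close_job(): hands the job in, once; it reports no verdict.
The state is a dict: "time_s": time; "q": joint angles; "joint_vel": joint speeds; "effort": joint torques, N m; "tcp_pos": TCP position; "ee_rot": TCP orientation; "ft_force": force on the tool from outside, world axes, zero at the start; "torque": the same for the moment, N m; "opening": finger opening in m.
Only numpy, scipy, OpenCV 4.12 (cv2) and the standard library are available. Lean on these libraries where they do the work, as an engineer would, in place of code of your own. Each camera call takes 0.05 s, during which the arm holds its last target.

TASK

Each of the four small bins on the stock board has a hinged tag in front of it; the face that looks up is the one it shows. Push tags over with a fingertip so that only the full bins show the round disc (tag leaning back towards its bin), and the empty or nearly empty bins show the two bars (tag leaning forward, away from its bin). Leave alone the tags that are already right, do not lift or shift the bins, and do not disturb the loose tools and parts lying around.

Things in the scene. Friction and masses are not known exactly. Their poses are not given: they have to be found in the camera images.
- stock_board: Plywood stock board 222 x 436 x 12 mm fixed on the bench. Origin on its underside, below the middle of the row of four tag hinges; x points from the tags towards the bins, y along the row to the left, z up. It reaches from x = -60 to +162 mm. Four lanes 104 mm apart, each with a tag in front and a bin behind; which letter is in which lane changes from run to run.
- holder_a: Steel tag holder of bin_a, fixed on the board: base 36 x 78 x 3 mm, two lugs 28 mm high at y = -32 and +32 mm, with the tag hinged between them. Origin at the middle of its underside on the board's top (12 mm above the bench); axes like the board's. The hinge axis runs along y, 20 mm above the origin.
- holder_b: The same holder for bin_b.
- holder_c: The same holder for bin_c.
- holder_d: The same holder for bin_d.
- tag_a (a joint): Tag of bin_a: aluminium plate 52 mm wide, 3 mm thick, reaching 52 mm from its hinge, 40 g. Joint in rad: 0 = leaning forward, away from its bin, 46 degrees from vertical, two-bar face up; 0.80 = upright; 1.60 = leaning back towards its bin, disc face up. Only its weight and slight friction act: pushed past upright it falls to the other stop by itself. It never touches its bin.
- tag_b (a joint): Tag in front of bin_b, the same in size, faces and joint values.
- tag_c (a joint): Tag in front of bin_c, the same in size, faces and joint values.
- tag_d (a joint): Tag in front of bin_d, the same in size, faces and joint values.
- tag_a_edge (a point): Middle of the free edge of the tag of bin_a: with the tag leaning, 37 mm in front of or behind its hinge and 36 mm above it.
- tag_b_edge (a point): Middle of the free edge of the tag of bin_b: with the tag leaning, 37 mm in front of or behind its hinge and 36 mm above it.
- tag_c_edge (a point): Middle of the free edge of the tag of bin_c: with the tag leaning, 37 mm in front of or behind its hinge and 36 mm above it.
- tag_d_edge (a point): Middle of the free edge of the tag of bin_d: with the tag leaning, 37 mm in front of or behind its hinge and 36 mm above it.
- bin_a: Loose grey plastic bin 60 x 86 x 45 mm (x, y, z) on the board behind its tag, FULL: heaped with hex nuts up to 8 mm above its rim. Origin at the middle of its underside. Its front wall stands about 92 mm behind the tag's hinge.
- bin_b: The same bin, FULL: five ball bearings standing on edge in a row fill it from end to end, up to 12 mm above its rim.
- bin_c: The same bin, nearly empty: two hex nuts on its floor. Not full.
- bin_d: The same bin, empty.
- pliers: Bystander: red-handled pliers 170 x 62 x 13 mm lying on the bench in front of the board, loose.
- wrench_1: Bystander: combination wrench 170 x 31 x 6 mm lying on the bench in front of the board, loose.
- electrical_tape: Bystander: roll of black tape, 62 mm across, 19 mm high, left of the board, loose.
- hex_bolt: Bystander: bolt 70 mm tall standing on its head right of the board, loose.
- bearing: Bystander: ball bearing 53 mm across, 15 mm high, right of the board, loose.
- c_clamp: Bystander: blue C clamp 126 x 90 x 22 mm lying on the left of the bench, loose.

How it is judged:
By the outcome, as a careful person would: the job done as asked, in the order asked, and still so for the second after the job is handed in, with the robot touching nothing.
It also fails if it takes over 40 s, if anything falls off the work surface, if the arm or the gripper's body presses on something with over 40 N, if the wrist force passes 120 N, or if a joint passes its speed limit or range.

## Working session

There is one attempt and no reset: what is moved stays moved. The work goes in short steps, Python scripts to look and compute and a shell command to move; the robot and the scene stay as the last step left them, time stands still between calls to the robot, and variables do not carry over. Pictures are saved under pics/ and viewed, and the job is handed in when it is done.

```bash
mkdir -p pics; python3 - <<'E'
from station import sensors, eyes
import cv2,numpy as np
s=sensors.read_state()
for k in s: print(k,np.round(s[k],4))
for n in ["scene","top"]:
    f=eyes.grab_frame(n); cv2.imwrite(f"pics/{n}0.png",f["frame"]); np.savez(f"{n}0.npz",**f)
    print(n,f["fx"],f["fy"],f["cx"],f["cy"],f["position"],f["attitude"])
E
```

```text
time_s 0.0
q [ 1.122   0.4684 -0.0116  1.6036  0.006   1.0714 -0.0563]
joint_vel [-0.0006 -0.0011 -0.002  -0.0026 -0.0005 -0.0002 -0.0003]
effort [ 0.00000e+00 -5.20565e+01 -1.23000e-02 -2.43746e+01 -5.66000e-02
  1.73000e-02  2.00000e-04]
tcp_pos [ 0.2563 -0.5967  0.2136]
ee_rot [-3.1398e+00  1.0000e-04  4.0570e-01]
ft_force [ 0.3115 -0.4838 -0.1646]
torque [-0.0255  0.0186  0.0412]
opening 0.0918
scene 468.0018893851494 468.0018893851494 315.75536435642624 203.604269612381 [-0.4111512   1.04057361  0.96751978] [-2.1499565   0.02276308 -2.39714735]
top 421.151872552618 421.151872552618 320.89425473013915 194.7360357340952 [0.31029423 0.03039511 1.20156834] [-2.93650725  0.00553896 -1.53294325]
```

View pics/scene0.png

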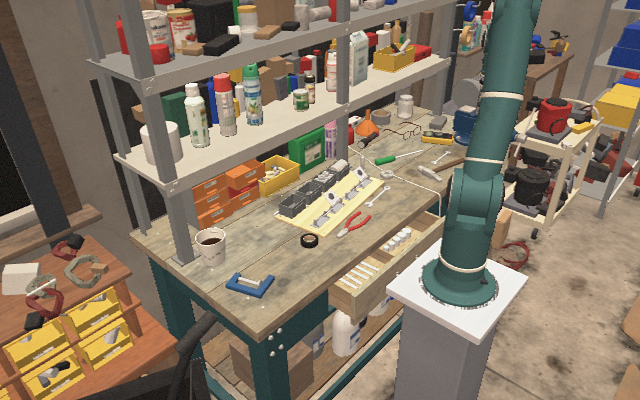

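View pics/top0.png

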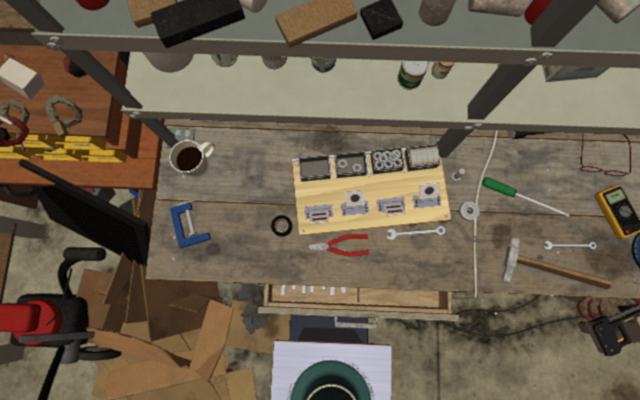

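```bash
python3 - <<'E'
import cv2,numpy as np
f=np.load("top0.npz")["frame"]; cv2.imwrite("pics/topz.png",cv2.resize(f[140:260,270:470],None,fx=4,fy=4,interpolation=cv2.INTER_CUBIC))
f=np.load("scene0.npz")["frame"]; cv2.imwrite("pics/scz.png",cv2.resize(f[150:250,265:400],None,fx=5,fy=5,interpolation=cv2.INTER_CUBIC))
E
cat > h.py <<'E'
import numpy as np
from scipy.spatial.transform import Rotation as R
def ray(f,u,v):
    d=np.array([(u-f["cx"])/f["fx"],(v-f["cy"])/f["fy"],1.0]); Rm=R.from_euler("xyz",f["attitude"]).as_matrix()
    return np.array(f["position"]),Rm@d
def plane(f,u,v,z):
    p,d=ray(f,u,v); return p+d*(z-p[2])/d[2]
def dep(f,u,v):
    p,d=ray(f,u,v); return p+d*f["range_z"][int(round(v)),int(round(u))]
def cloud(f):
    v,u=np.mgrid[0:400,0:640]; z=f["range_z"]; d=np.stack([(u-f["cx"])/f["fx"],(v-f["cy"])/f["fy"],np.ones_like(z)],-1)*z[...,None]
    return d@R.from_euler("xyz",f["attitude"]).as_matrix().T+np.array(f["position"])
E
```

```text
(no output)
```

View pics/topz.png

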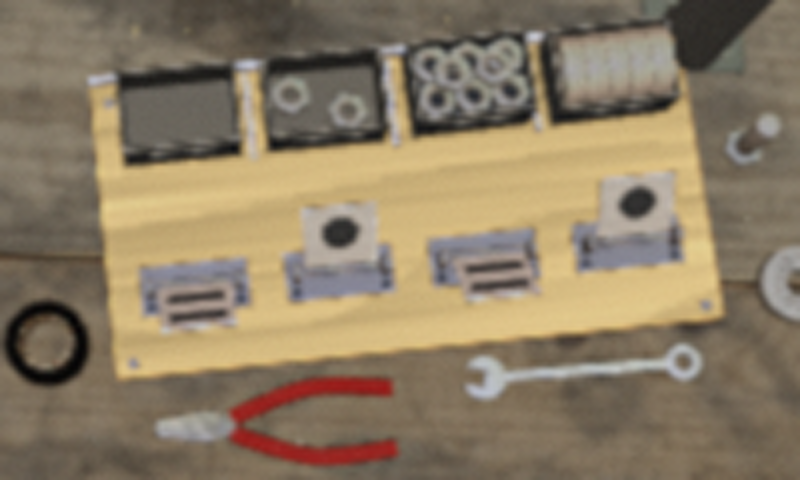

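View pics/scz.png

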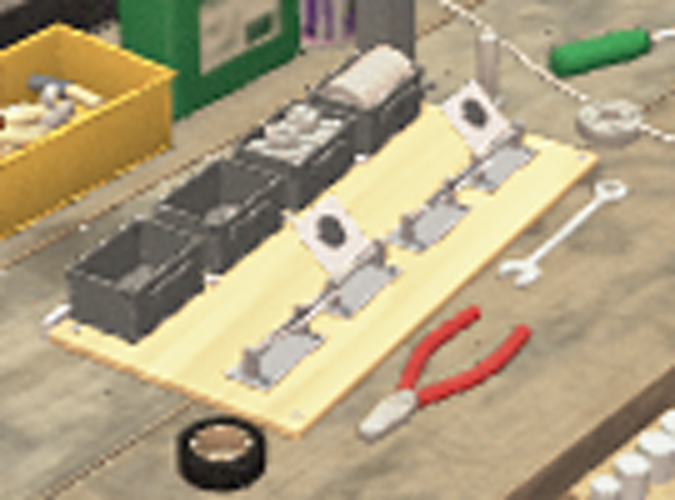

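```bash
python3 - <<'E'
from h import *; import cv2
f=dict(np.load("top0.npz"))
P=lambda a,b,z:plane(f,270+(a+.5)/4-.5,140+(b+.5)/4-.5,z)
fl=P(117,379,.012);fr=P(723,317,.012);bl=P(90,86,.012)
print(fl,fr,np.linalg.norm(fl-fr),bl,np.linalg.norm(bl-fl))
y=(fl-fr)[:2];y/=np.linalg.norm(y);x=np.array([y[1],-y[0]]);yaw=np.arctan2(x[1],x[0])
o=(fl+fr)[:2]/2+.06*x
print("yaw",yaw,"origin",o)
# tags: check edges
for n,a,b in [("l1",198,322),("l2",338,205),("l3",500,292),("l4",637,175)]:
    p=P(a,b,.068)[:2]-o; print(n,p@x,p@y)
for i,yy in enumerate([.156,.052,-.052,-.156]): 
    print("lane",i+1,o+yy*y)
C=cloud(f)
print("depth at tag2, tag3", dep(f,354,198),dep(f,393,208))
# what's above, within corridor
for n in ["top","scene"]:
    g=dict(np.load(n+"0.npz"));C=cloud(g).reshape(-1,3);ok=g["range_z"].ravel()>0
    C=C[ok&(abs(C[:,1])<.5)&(C[:,0]>.3)&(C[:,2]>.12)&(C[:,2]<1.1)]
    for x0 in np.arange(.4,1.1,.05):
        m=C[(C[:,0]>=x0)&(C[:,0]<x0+.05)]; 
        if len(m): print(n,round(x0,2),len(m),np.percentile(m[:,2],[0,5,50,100]).round(2),m[:,1].min().round(2),m[:,1].max().round(2))
E
```

```text
[0.44050952 0.10429108 0.012     ] [ 0.50071167 -0.32459502  0.012     ] 0.43309073627222733 [0.65490021 0.13453676 0.012     ] 0.21651366872565664
yaw 0.13945747196942965 origin [ 0.53002809 -0.10181162]
l1 -0.03356258685673237 0.15571787634285478
l2 0.03741166176667882 0.05168385403984219
l3 -0.03408429347854785 -0.0508331710405982
l4 0.03728675704359344 -0.1559905270211706
lane 1 [0.50834317 0.05267387]
lane 2 [ 0.52279978 -0.05031645]
lane 3 [ 0.53725639 -0.15330678]
lane 4 [ 0.551713  -0.2562971]
depth at tag2, tag3 [ 0.54268743 -0.04645168  0.05412563] [ 0.51867952 -0.15484891  0.05302446]
top 0.65 30358 [0.12 0.27 0.59 0.71] -0.5 0.5
top 0.7 22797 [0.12 0.3  0.6  0.69] -0.5 0.5
top 0.75 10278 [0.29 0.3  0.3  0.61] -0.5 0.5
top 0.8 2553 [0.29 0.3  0.3  0.34] -0.46 0.5
scene 0.65 11543 [0.12 0.23 0.56 0.78] -0.5 0.5
scene 0.7 5150 [0.12 0.18 0.6  0.78] -0.5 0.5
scene 0.75 7014 [0.12 0.15 0.38 0.72] -0.5 0.5
scene 0.8 7212 [0.12 0.14 0.46 0.72] -0.5 0.5
scene 0.85 1826 [0.12 0.13 0.39 0.73] -0.42 0.5
scene 0.9 5955 [0.12 0.3  0.41 0.76] -0.5 0.5
scene 0.95 3166 [0.12 0.15 0.43 0.75] -0.5 0.5
scene 1.05 976 [0.12 0.2  0.61 0.74] 0.16 0.5
```

```bash
python3 - <<'E'
from h import *; import cv2
for n in ["top","scene"]:
    g=dict(np.load(n+"0.npz"));C=cloud(g).reshape(-1,3);ok=g["range_z"].ravel()>0
    C=C[ok&(C[:,1]<.15)&(C[:,1]>-.32)&(C[:,0]>.45)]
    for z0 in np.arange(.1,.9,.05):
        m=C[(C[:,2]>=z0)&(C[:,2]<z0+.05)]
        if len(m): i=m[:,0].argmin(); print(n,round(z0,2),len(m),m[i].round(3),np.percentile(m[:,0],1).round(3))
f=dict(np.load("top0.npz"))
o=np.array([.53003,-.10181]);a=.1395;x=np.array([np.cos(a),np.sin(a)]);y=np.array([-x[1],x[0]])
tcp=np.array([.2563,-.5967,.2136]);Rt=R.from_euler("xyz",[-3.1398,.0001,.4057])
for nm,b in [("l2 start",(.062,.052)),("l2 end",(-.005,.052)),("l3 start",(-.062,-.052)),("l3 end",(.005,-.052))]:
    w=o+b[0]*x+b[1]*y; 
    print(nm,w,"tool cm",[(Rt.inv().apply(np.r_[w,z]-tcp)*100).round(2) for z in (.2136,.13,.055)])
E
```

```text
top 0.1 145 [ 0.684 -0.312  0.137] 0.685
top 0.15 145 [ 0.684 -0.313  0.177] 0.685
top 0.2 94 [ 0.684 -0.303  0.213] 0.685
top 0.25 8514 [ 0.671 -0.306  0.289] 0.676
top 0.3 4256 [ 0.673 -0.31   0.302] 0.677
top 0.35 902 [ 0.684 -0.311  0.381] 0.685
top 0.4 363 [ 0.684 -0.308  0.41 ] 0.685
top 0.45 438 [ 0.684 -0.285  0.47 ] 0.685
top 0.5 330 [ 0.684 -0.287  0.509] 0.685
top 0.55 9236 [ 0.671 -0.291  0.572] 0.673
top 0.6 8430 [0.656 0.094 0.636] 0.663
top 0.65 1104 [ 0.684 -0.298  0.688] 0.685
top 0.7 180 [ 0.684 -0.296  0.707] 0.684
scene 0.1 844 [ 0.681 -0.292  0.111] 0.685
scene 0.15 478 [ 0.68  -0.271  0.168] 0.684
scene 0.2 133 [ 0.682 -0.304  0.229] 0.683
scene 0.25 2865 [ 0.669 -0.281  0.273] 0.674
scene 0.3 1691 [ 0.671 -0.035  0.305] 0.676
scene 0.35 1482 [ 0.681 -0.288  0.367] 0.686
scene 0.4 1443 [ 0.682 -0.305  0.428] 0.686
scene 0.45 654 [ 0.682 -0.293  0.478] 0.684
scene 0.5 257 [ 0.682 -0.298  0.52 ] 0.684
scene 0.55 2046 [ 0.669 -0.302  0.593] 0.674
scene 0.6 2070 [0.653 0.102 0.635] 0.662
scene 0.65 1632 [ 0.683 -0.285  0.657] 0.687
scene 0.7 100 [0.801 0.143 0.71 ] 0.801
l2 start [ 0.58419721 -0.04169417] tool cm [array([ 52.03, -38.05,   0.06]), array([ 52.03, -38.04,   8.42]), array([ 52.03, -38.03,  15.92])]
l2 end [ 0.51784808 -0.05101039] tool cm [array([ 45.57, -39.82,   0.07]), array([ 45.57, -39.8 ,   8.43]), array([ 45.57, -39.79,  15.93])]
l3 start [ 0.47586279 -0.16192583] tool cm [array([ 37.33, -31.28,   0.05]), array([ 37.33, -31.27,   8.41]), array([ 37.33, -31.25,  15.91])]
l3 end [ 0.54221192 -0.15260961] tool cm [array([ 43.8 , -29.52,   0.05]), array([ 43.8 , -29.51,   8.41]), array([ 43.8 , -29.49,  15.91])]
```

```bash
python3 -m pendant '[{"dx":10,"dy":-8,"dz":0,"wz":0.1,"hand":-1},{"dx":20,"dy":-16,"wz":0.2,"hand":-1},{"dx":30,"dy":-25,"wz":0.266,"hand":-1},{"dx":37.3,"dy":-31.3,"wz":0.266,"hand":-1},{"dx":37.3,"dy":-31.3,"wz":0.266,"hand":-1},{"dx":37.3,"dy":-31.3,"wz":0.266,"hand":-1},{"dx":37.3,"dy":-31.3,"dz":4,"wz":0.266,"hand":-1},{"dx":37.3,"dy":-31.3,"dz":4,"wz":0.266,"hand":-1},{"dx":37.3,"dy":-31.3,"dz":4,"wz":0.266,"hand":-1},{"dx":37.3,"dy":-31.3,"dz":4,"wz":0.266,"hand":-1},{"dx":37.3,"dy":-31.3,"dz":4,"wz":0.266,"hand":-1},{"dx":37.3,"dy":-31.3,"dz":4,"wz":0.266,"hand":-1}]'
python3 - <<'E'
from h import *; from station import sensors,eyes; import cv2
s=sensors.read_state(); print(s["tcp_pos"],s["ee_rot"],s["q"],s["joint_vel"],s["opening"])
f=eyes.grab_frame("top");cv2.imwrite("pics/top1.png",cv2.resize(f["frame"][120:300,240:500],None,fx=3,fy=3))
o=np.array([.53003,-.10181]);a=.1395;x=np.array([np.cos(a),np.sin(a)]);d=np.array(s["tcp_pos"][:2])-o
print("board frame",d@x,d@[-x[1],x[0]])
E
```

```text
[ 0.25628569 -0.5967709   0.21373828] [-3.14002038e+00  1.21819209e-04  4.05669156e-01] [ 1.12202091  0.46828029 -0.01156107  1.60353883  0.00598693  1.07138455
 -0.0562984 ] [-4.90888363e-04 -2.10640625e-03  5.49961211e-04 -1.75344616e-03
 -3.27602134e-05  7.06995778e-04  5.63450661e-04] 0.09177006303821313
board frame -0.33990838300421905 -0.4520890769394595invalid input at $[0]: expected keys dx, dy, dz, wx, wy, wz, hand
```

View pics/top1.png

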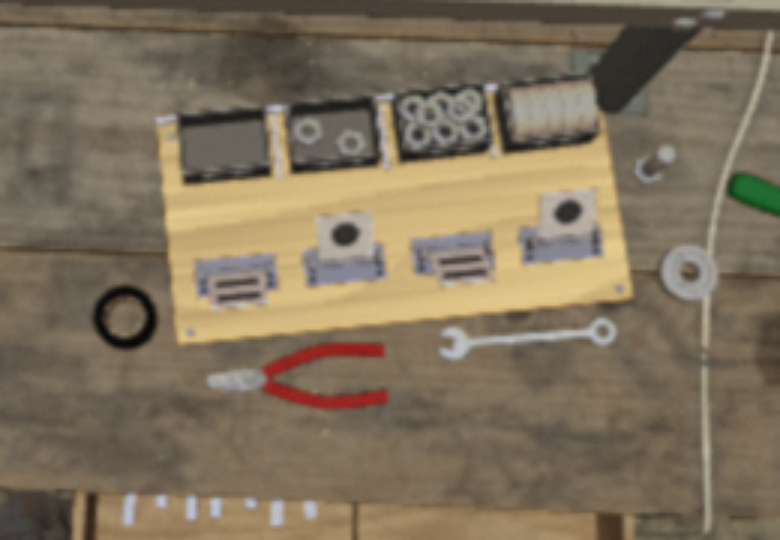

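All keys are needed in each row.

```bash
python3 -m pendant '[{"dx":10,"dy":-8,"dz":0,"wx":0,"wy":0,"wz":0.1,"hand":-1},{"dx":20,"dy":-16,"dz":0,"wx":0,"wy":0,"wz":0.2,"hand":-1},{"dx":30,"dy":-25,"dz":0,"wx":0,"wy":0,"wz":0.266,"hand":-1},{"dx":37.3,"dy":-31.3,"dz":0,"wx":0,"wy":0,"wz":0.266,"hand":-1},{"dx":37.3,"dy":-31.3,"dz":0,"wx":0,"wy":0,"wz":0.266,"hand":-1},{"dx":37.3,"dy":-31.3,"dz":0,"wx":0,"wy":0,"wz":0.266,"hand":-1},{"dx":37.3,"dy":-31.3,"dz":4,"wx":0,"wy":0,"wz":0.266,"hand":-1},{"dx":37.3,"dy":-31.3,"dz":4,"wx":0,"wy":0,"wz":0.266,"hand":-1},{"dx":37.3,"dy":-31.3,"dz":4,"wx":0,"wy":0,"wz":0.266,"hand":-1},{"dx":37.3,"dy":-31.3,"dz":4,"wx":0,"wy":0,"wz":0.266,"hand":-1},{"dx":37.3,"dy":-31.3,"dz":4,"wx":0,"wy":0,"wz":0.266,"hand":-1},{"dx":37.3,"dy":-31.3,"dz":4,"wx":0,"wy":0,"wz":0.266,"hand":-1}]'
cat > st.py <<'E'
from h import *; from station import sensors,eyes; import cv2,sys
s=sensors.read_state(); print(s["time_s"],s["tcp_pos"],s["ee_rot"],"f",s["ft_force"],s["q"],s["opening"])
if len(sys.argv)>1:
    f=eyes.grab_frame("top");cv2.imwrite(f"pics/top{sys.argv[1]}.png",cv2.resize(f["frame"][120:300,240:500],None,fx=3,fy=3))
    f=eyes.grab_frame("scene");cv2.imwrite(f"pics/scene{sys.argv[1]}.png",cv2.resize(f["frame"][130:260,245:440],None,fx=4,fy=4))
o=np.array([.53003,-.10181]);a=.1395;x=np.array([np.cos(a),np.sin(a)]);d=np.array(s["tcp_pos"][:2])-o
print("board frame",d@x,d@[-x[1],x[0]],"z",s["tcp_pos"][2])
E
python3 st.py 2
```

```text
time_s: 1.65
tcp_pos: [0.4755, -0.1638, 0.1749]
ee_rot: [3.141, -0.0, 0.137]
ft_force: [1.2, -0.0, 0.1]
opening: 0.0004
1.65 [ 0.475472   -0.16375732  0.17492531] [ 3.14094811e+00 -4.35543713e-04  1.37315330e-01] f [ 1.16498546 -0.04566972  0.09684313] [ 0.43325341  0.28212397 -0.19658337  1.98574575  0.0712063   0.87948198
 -1.23463477] 0.0004479995255501995
board frame -0.062641650651485 -0.053759363677137385 z 0.17492531174025436
```

View pics/scene2.png

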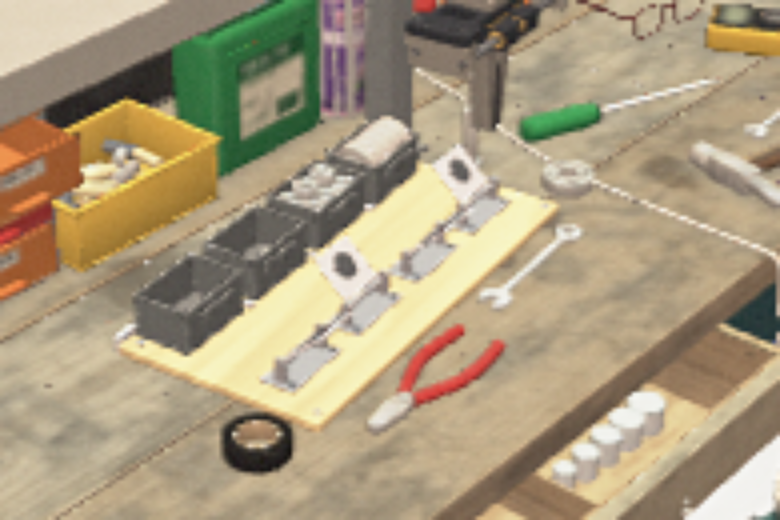

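```bash
python3 -m pendant '[{"dx":0,"dy":0,"dz":5,"wx":0,"wy":0,"wz":0,"hand":-1},{"dx":0,"dy":0,"dz":10,"wx":0,"wy":0,"wz":0,"hand":-1},{"dx":0,"dy":0,"dz":12,"wx":0,"wy":0,"wz":0,"hand":-1},{"dx":0,"dy":0,"dz":12,"wx":0,"wy":0,"wz":0,"hand":-1},{"dx":1,"dy":0,"dz":12,"wx":0,"wy":0,"wz":0,"hand":-1},{"dx":2,"dy":0,"dz":12,"wx":0,"wy":0,"wz":0,"hand":-1},{"dx":2.8,"dy":0,"dz":12,"wx":0,"wy":0,"wz":0,"hand":-1},{"dx":3.5,"dy":0,"dz":12,"wx":0,"wy":0,"wz":0,"hand":-1},{"dx":4.2,"dy":0,"dz":12,"wx":0,"wy":0,"wz":0,"hand":-1},{"dx":4.8,"dy":0,"dz":12,"wx":0,"wy":0,"wz":0,"hand":-1},{"dx":5.4,"dy":0,"dz":12,"wx":0,"wy":0,"wz":0,"hand":-1},{"dx":6,"dy":0,"dz":12,"wx":0,"wy":0,"wz":0,"hand":-1},{"dx":6.5,"dy":0,"dz":12,"wx":0,"wy":0,"wz":0,"hand":-1},{"dx":6.5,"dy":0,"dz":12,"wx":0,"wy":0,"wz":0,"hand":-1},{"dx":6.5,"dy":0,"dz":12,"wx":0,"wy":0,"wz":0,"hand":-1}]'; python3 st.py 3
```

```text
time_s: 3.62
tcp_pos: [0.5399, -0.1534, 0.0545]
ee_rot: [-3.142, 0.0, 0.14]
ft_force: [-0.8, -0.2, 0.1]
opening: 0.0005
3.625 [ 0.53986766 -0.15341674  0.0545019 ] [-3.14158591e+00  3.66450471e-04  1.39655745e-01] f [-0.82199954 -0.18971323  0.10277081] [ 0.34564264  0.5450814  -0.163127    1.92362711  0.13391784  0.6835392
 -1.32942695] 0.00048013509912396714
board frame 0.0025662784593323174 -0.05247331573324373 z 0.054501896363515406
```

View pics/scene3.png

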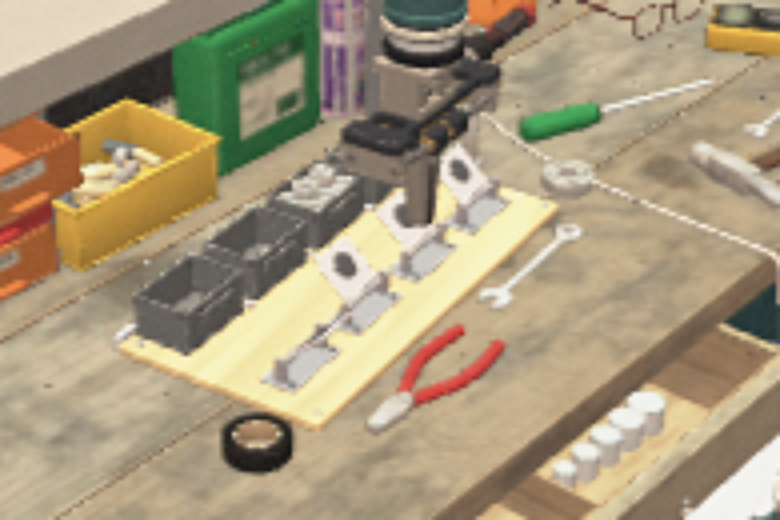

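```bash
python3 -m pendant '[{"dx":-1,"dy":0,"dz":0,"wx":0,"wy":0,"wz":0,"hand":-1},{"dx":-1,"dy":0,"dz":-5,"wx":0,"wy":0,"wz":0,"hand":-1},{"dx":-1,"dy":0,"dz":-9,"wx":0,"wy":0,"wz":0,"hand":-1},{"dx":-1,"dy":-5,"dz":-9,"wx":0,"wy":0,"wz":0,"hand":-1},{"dx":-1,"dy":-10.4,"dz":-9,"wx":0,"wy":0,"wz":0,"hand":-1},{"dx":-1,"dy":-10.4,"dz":-9,"wx":0,"wy":0,"wz":0,"hand":-1},{"dx":-1,"dy":-10.4,"dz":-9,"wx":0,"wy":0,"wz":0,"hand":-1}]'; python3 st.py 4; python3 - <<'E'
from h import *; from station import eyes; import cv2
f=eyes.grab_frame("top");cv2.imwrite("pics/top4f.png",f["frame"])
b=dict(np.load("top0.npz"));d=(b["range_z"]-f["range_z"]>.03)&(f["range_z"]>0)
C=cloud(f)[d]
for z in np.arange(.1,.7,.05):
    m=C[(C[:,2]>=z)&(C[:,2]<z+.05)]
    if len(m)>20: print(z.round(2),np.percentile(m[:,0],[1,99]).round(3),np.percentile(m[:,1],[1,99]).round(3))
E
```

```text
time_s: 4.6
tcp_pos: [0.5153, -0.0526, 0.1446]
ee_rot: [3.141, 0.0, 0.139]
ft_force: [0.4, 0.1, 0.6]
opening: 0.0007
4.6 [ 0.51528476 -0.05257711  0.14458185] [3.14083309e+00 2.92694561e-04 1.39435951e-01] f [0.4488355  0.12832008 0.57120178] [ 0.22536749  0.35168584 -0.22628972  1.97410727  0.1062968   0.827065
 -1.49098715] 0.0006615239527158695
board frame -0.007756260119656779 0.05080492094962495 z 0.1445818460933469
0.2 [0.066 0.528] [-0.034  0.047]
0.25 [0.474 0.535] [-0.033  0.043]
0.3 [0.481 0.526] [-0.022 -0.011]
0.45 [0.454 0.557] [-0.102 -0.   ]
0.5 [0.449 0.549] [-0.095 -0.006]
0.55 [0.396 0.492] [-0.093 -0.016]
0.6 [0.34  0.438] [-0.096 -0.02 ]
0.65 [0.288 0.384] [-0.099 -0.023]
```

View pics/top4f.png

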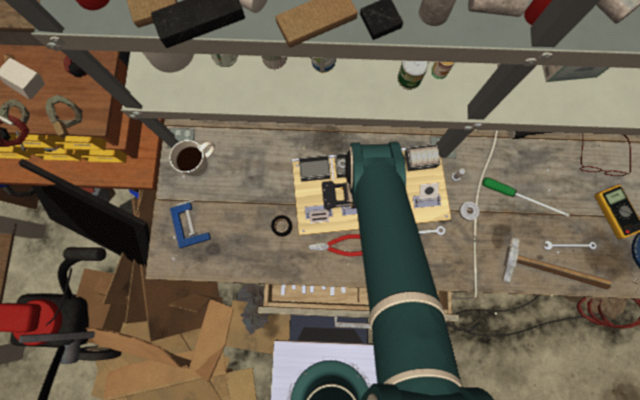

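View pics/scene4.png

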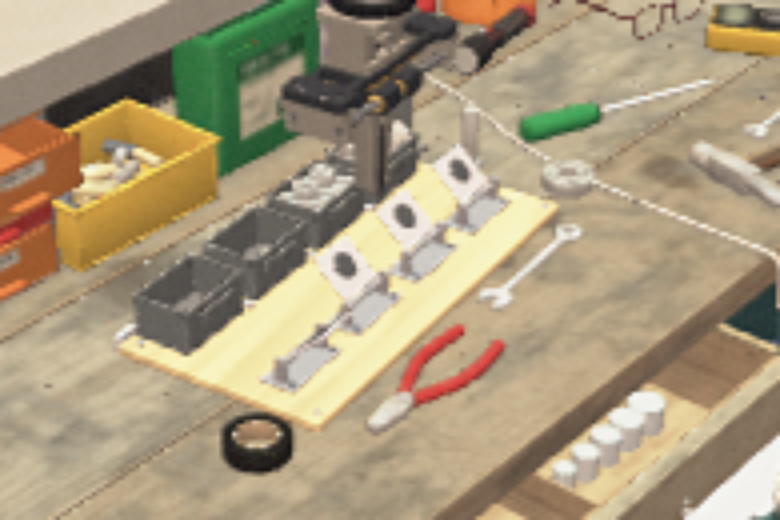

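```bash
python3 -m pendant '[{"dx":3,"dy":0,"dz":0,"wx":0,"wy":0,"wz":0,"hand":-1},{"dx":5.5,"dy":0,"dz":0,"wx":0,"wy":0,"wz":0,"hand":-1},{"dx":7,"dy":-0.1,"dz":0,"wx":0,"wy":0,"wz":0,"hand":-1},{"dx":7,"dy":-0.1,"dz":0,"wx":0,"wy":0,"wz":0,"hand":-1},{"dx":7,"dy":-0.1,"dz":3,"wx":0,"wy":0,"wz":0,"hand":-1},{"dx":7,"dy":-0.1,"dz":3,"wx":0,"wy":0,"wz":0,"hand":-1},{"dx":7,"dy":-0.1,"dz":3,"wx":0,"wy":0,"wz":0,"hand":-1}]'; python3 st.py 5
```

```text
time_s: 5.62
tcp_pos: [0.5848, -0.0413, 0.1152]
ee_rot: [3.141, -0.0, 0.139]
ft_force: [1.0, 0.1, 0.6]
opening: 0.0005
5.625 [ 0.58478222 -0.04128755  0.11523895] [ 3.14137347e+00 -2.42110142e-04  1.39453980e-01] f [0.99290502 0.05412863 0.58313317] [ 0.17644706  0.49366843 -0.21053447  1.8318771   0.13490802  0.82958468
 -1.53226745] 0.00045052828914963366
board frame 0.06263586468570971 0.05232133127342276 z 0.11523895071554505
```

View pics/scene5.png

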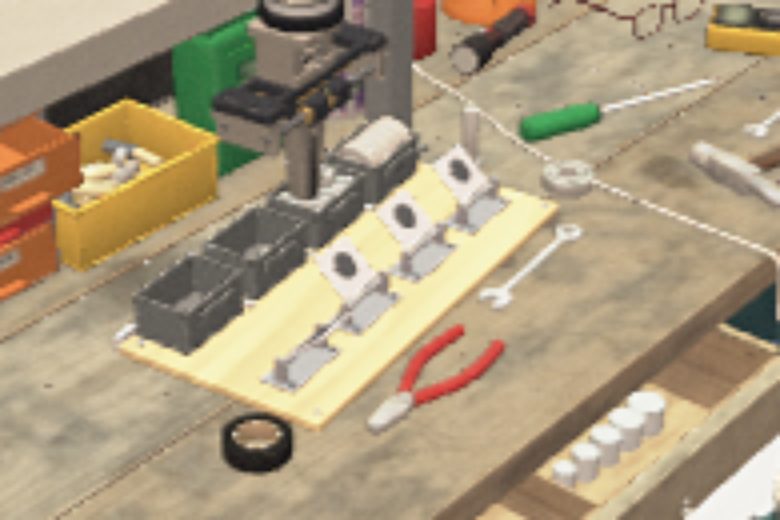

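```bash
python3 -m pendant '[{"dx":0,"dy":0,"dz":3,"wx":0,"wy":0,"wz":0,"hand":-1},{"dx":0,"dy":0,"dz":6,"wx":0,"wy":0,"wz":0,"hand":-1},{"dx":0,"dy":0,"dz":6,"wx":0,"wy":0,"wz":0,"hand":-1},{"dx":-1,"dy":0,"dz":6,"wx":0,"wy":0,"wz":0,"hand":-1},{"dx":-2,"dy":0,"dz":6,"wx":0,"wy":0,"wz":0,"hand":-1},{"dx":-2.8,"dy":0,"dz":6,"wx":0,"wy":0,"wz":0,"hand":-1},{"dx":-3.5,"dy":0,"dz":6,"wx":0,"wy":0,"wz":0,"hand":-1},{"dx":-4.2,"dy":0,"dz":6,"wx":0,"wy":0,"wz":0,"hand":-1},{"dx":-4.8,"dy":0,"dz":6,"wx":0,"wy":0,"wz":0,"hand":-1},{"dx":-5.4,"dy":0,"dz":6,"wx":0,"wy":0,"wz":0,"hand":-1},{"dx":-6,"dy":0,"dz":6,"wx":0,"wy":0,"wz":0,"hand":-1},{"dx":-6.5,"dy":0,"dz":6,"wx":0,"wy":0,"wz":0,"hand":-1},{"dx":-6.5,"dy":0,"dz":6,"wx":0,"wy":0,"wz":0,"hand":-1},{"dx":-6.5,"dy":0,"dz":6,"wx":0,"wy":0,"wz":0,"hand":-1}]'; python3 st.py 6
```

```text
time_s: 7.48
tcp_pos: [0.5208, -0.0501, 0.0546]
ee_rot: [3.142, -0.0, 0.14]
ft_force: [-0.0, 0.6, 0.1]
opening: 0.0006
7.475 [ 0.52075802 -0.0500745   0.05461734] [ 3.14154353e+00 -3.14133221e-04  1.39743088e-01] f [-0.01698653  0.63237181  0.13081956] [ 0.19512565  0.49959905 -0.20086647  2.01352418  0.16013547  0.64281099
 -1.54132392] 0.0006403011538572345
board frame -0.0019881952120140837 0.052522176534425785 z 0.05461733760364837
```

View pics/scene6.png

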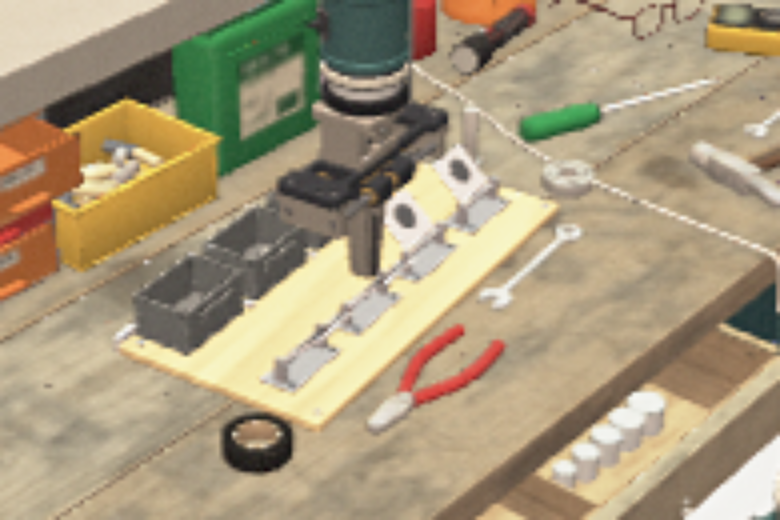

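Lane 2's tag has fallen forward (no disc near (345,265) any more). Next I back off, lift and swing clear.

```bash
python3 -m pendant '[{"dx":1,"dy":0,"dz":0,"wx":0,"wy":0,"wz":0,"hand":-1},{"dx":1,"dy":0,"dz":-5,"wx":0,"wy":0,"wz":0,"hand":-1},{"dx":1,"dy":0,"dz":-10,"wx":0,"wy":0,"wz":0,"hand":-1},{"dx":0,"dy":0,"dz":-15,"wx":0,"wy":0,"wz":0,"hand":-1},{"dx":-3,"dy":5,"dz":-16,"wx":0,"wy":0,"wz":0,"hand":-1},{"dx":-6,"dy":10,"dz":-16,"wx":0,"wy":0,"wz":0,"hand":-1},{"dx":-9,"dy":15,"dz":-16,"wx":0,"wy":0,"wz":0,"hand":-1},{"dx":-12,"dy":20,"dz":-16,"wx":0,"wy":0,"wz":0,"hand":-1},{"dx":-15,"dy":25,"dz":-16,"wx":0,"wy":0,"wz":0,"hand":-1},{"dx":-17,"dy":30,"dz":-16,"wx":0,"wy":0,"wz":0,"hand":-1},{"dx":-19,"dy":35,"dz":-16,"wx":0,"wy":0,"wz":0,"hand":-1},{"dx":-19,"dy":35,"dz":-16,"wx":0,"wy":0,"wz":0,"hand":-1},{"dx":-19,"dy":35,"dz":-16,"wx":0,"wy":0,"wz":0,"hand":-1},{"dx":-19,"dy":35,"dz":-16,"wx":0,"wy":0,"wz":0,"hand":-1},{"dx":-19,"dy":35,"dz":-16,"wx":0,"wy":0,"wz":0,"hand":-1},{"dx":-19,"dy":35,"dz":-16,"wx":0,"wy":0,"wz":0,"hand":-1}]'; python3 st.py 7
```

```text
time_s: 9.57
tcp_pos: [0.3816, -0.4226, 0.2148]
ee_rot: [3.141, -0.0, 0.141]
ft_force: [0.4, -0.3, 0.4]
opening: 0.0006
9.575 [ 0.38155381 -0.42256547  0.21477177] [ 3.14145114e+00 -1.95378111e-04  1.40900970e-01] f [ 0.39496591 -0.28747369  0.37283797] [ 0.79100578  0.3324964  -0.01656857  1.80449044  0.00632691  1.00442601
 -0.6579445 ] 0.0006007323873965968
board frame -0.1916342409123593 -0.2969942184717393 z 0.2147717670818286
```

View pics/top7.png

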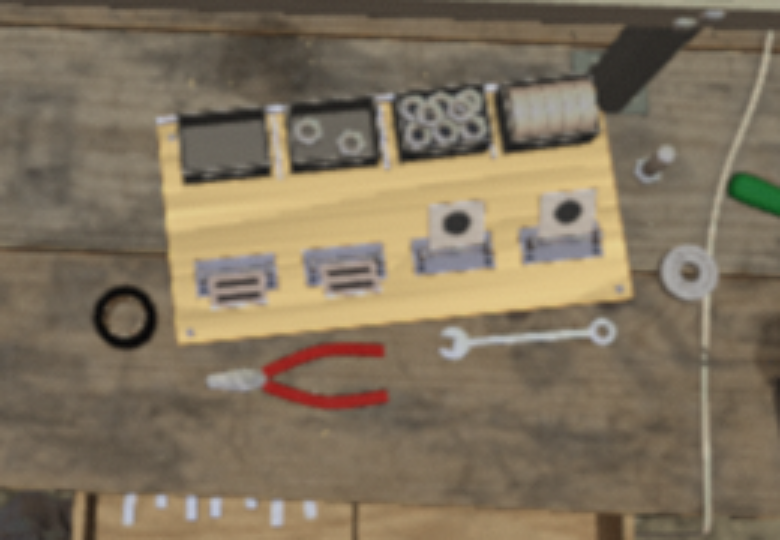

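View pics/scene7.png

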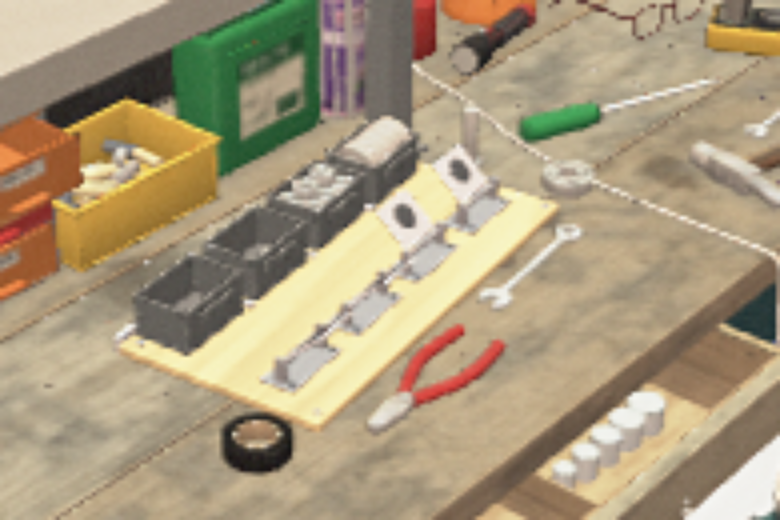

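The top view shows bars at (237,290) and (350,277) for the empty and nearly empty bins. It shows discs at (457,222) and (568,211) for the nut and bearing bins. Nothing else has moved, so I'm handing in the job.

```bash
python3 -c "
from station import ticket; print(ticket.close_job())"
```

```text
the job is handed in; nothing more can be done
None
```

I pushed over the two tags that were wrong, using the closed fingertips, and handed the job in after about 9.7 s:
- **bin_a (nuts, full):** its tag now leans back and shows the disc.
- **bin_c (two nuts, not full):** its tag now leans forward and shows the two bars.

I left the tags of bin_b (disc) and bin_d (bars) alone because they were already right.

My last top and scene pictures, taken with the arm clear, show discs on a and b and bars on c and d. The bins, pliers, wrench, tape, bolt and bearing look unmoved in them. The C clamp lies outside those close-up pictures; I last saw it part-way through, unmoved, and the arm never went near it. The wrist force readings at the end of each move stayed under about 1.5 N.

No check failed. One early move command was refused because its rows lacked some keys; nothing moved, and I resent it in full.

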